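Seat a six-tube carrier in a dry block heater and start it

ROBOT

A 7-joint arm with a two-finger parallel gripper is mounted at the origin on the work surface. World frame = base frame: x ahead of the robot, y to its left, z up, the work surface at z = 0. Lengths are in m, angles in degrees, forces in N, time in s.
With the tool pointing down it reaches from about 0.4 to 0.85 m from the base axis. Payload 10.4 kg.
Tool frame: the origin (TCP) lies midway between the tips of the shut fingers; the grasp point (between the pads) lies arm.grip_point_offset behind it (arm.grip_point_offset is the distance from the TCP to the grasp point, in m); y points along the fingers, x is the direction in which the jaws open and shut, and the axes are right-handed (so a half turn about y gives the same grasp; the last joint's range is limited). The gripper opens to 87 mm and grips with 3 to 60 N. Pads are 19 mm wide; open, the fingers measure 117 mm over their backs; the gripper's body (75 mm by 190 mm) begins 51 mm behind the grasp point.
Start: joints at [74.393, 19.034, -3.707, 83.658, 1.238, 77.344, -5.071], TCP at [0.155, -0.606, 0.223] pointing down, gripper open.
Joint ranges: [-148.97, 148.97], [-28.65, 121.19], [-84.17, 76.75], [9.2, 138.47], [-72.65, 252.65], [3.7, 117.97], [-149.18, 149.18]. Speed limits (degrees/s): [127.2, 127.2, 159.86, 159.86, 180, 180, 180].

INTERFACE

Orientations are given as [roll, pitch, yaw] about the fixed x, y, z axes, in that order (R = Rz(yaw) Ry(pitch) Rx(roll)).
In Python, from workcell import arm gives the robot as it stands. The module is installed in compiled form; this text tells all that it offers. Calls block until the motion is done:
- arm.goto(position, orientation): joint-space move of the TCP to a pose.
- arm.servo_line(position, v=0.15, ori=None): straight line of the TCP; ori=None keeps the orientation; v is the mean speed in m/s.
- arm.move_j(angles): joint-space move.
- arm.command_gripper(opening): opening from 0.0 (shut) to 1.0 (fully open); the grip force is fixed at half the most; returns when the fingers have stopped.
- arm.dwell(seconds).
- arm.inverse_kinematics(position, orientation): joint angles nearest the present ones, or None.
- arm.get_image(name): name is "scene" or "top" or "wrist"; returns a dict with "frame" (420x560x3 uint8, blue, green, red), "fx", "fy", "cx", "cy" (pixels), "xyz" and "attitude" of the camera in the world. Camera axes: x right, y up, looking along -z (the intrinsics and any distortion apply to the point x, -y, -z); pixel columns grow to the right and rows downward; lengths in m; the calibration is good to about 2 mm. A picture is of the moment at which its call begins. There is no depth.
A pose or a line that the arm cannot do raises arm.PlanningError and nothing moves.
- arm.finish_job(): hands the job in, once; it reports no verdict.
Readings, each from a call of its own:
- arm.get_clock(): time.
- arm.get_joint_pos(): joint angles.
- arm.get_dq(): joint speeds.
- arm.get_effort(): joint torques, N m.
- arm.get_tool_pos(): TCP position.
- arm.get_tool_rot(): TCP orientation.
- arm.get_wrist_force(): force on the tool from outside, world axes, zero at the start.
- arm.get_wrist_torque(): the same for the moment, N m.
- arm.get_width(): opening from 0.0 (shut) to 1.0 (fully open).
Only numpy, scipy, OpenCV 4.12 (cv2) and the standard library are available. Lean on these libraries where they do the work, as an engineer would, in place of code of your own. Each camera call takes 0.05 s, during which the arm holds its last target.

TASK

Lift the carrier with its six tubes out of the white bench rack and lower it, upright, into the empty front row of the block heater, so that every tube goes down its own well and the strip lies flat on the block. The block is never set exactly in the middle of its recess, so feel for the wells and press only lightly: the tubes must not be forced. When the carrier is fully home, push the start key on the heater and leave everything else on the bench where it is.

Things in the scene. Friction and masses are not known exactly. Their poses are not given: they have to be found in the camera images.
- carrier_grip (a point): Centre of the loose tube carrier's handle bar, where it is gripped; z up. The bar is plain aluminium, 106 mm long (along y), 10 mm wide (x), 18 mm high, on two end posts over the tube caps; this point is 40 mm above the underside of the carrier's strip. About 110 g; the same either way round. At the start the strip lies on the bench rack's top, tubes in the holes.
- carrier_tubes (a point): Middle of the carrier's line of tube ends, 73 mm below the handle bar's centre. Strip: 106 x 16 mm, 3 mm thick. Six capped tubes hang from it in one line along y, 17 mm apart (outer two 42.5 mm from the middle), 10.6 mm across, flat-ended with a 0.4 mm bevel, 33 mm long below the strip; caps stand 12 mm above the strip's underside.
- rack_row (a point): Middle of the rack's loaded row of holes, on its top face. The bench rack is a fixed white block, 64 mm (x) by 124 mm (y), 42 mm high, with two rows of six wide holes (14 mm across, 37 mm deep) along y; the carrier stands in the row nearer the robot, with 1.5 mm of play.
- heater: Block heater, a fixed off-white housing 250 (x) by 190 mm (y), deck 92 mm high; origin under its centre, front_row at x = +10 mm, z up, x from its control panel (front, nearest the robot) to its back. In its recess an aluminium block, 76 x 118 mm, top 98 mm above the origin, has three rows of six wells along y, 17 mm apart. Middle and back rows are full of capped tubes, caps 13 mm above the block.
- front_row (a point): Where the middle of the empty front row would be, on the block's flat top, were the block centred in its recess. It never is: it is clamped 2 to 7 mm further back (+x) and up to 4 mm to either side, not turned, and this is not reported. Wells 12.1 mm across, sharp-edged, 37 mm deep: tubes drop in freely. Handle bar's centre is 40 mm above here fully home, 73 mm with tubes on the block.
- start_key_top (a point): Centre of the top of the round grey start key (18 mm across) in a black collar (34 mm across, 5 mm lower) on the heater's panel, about 101 mm above the table; it is pushed straight down.
- start_key (a joint): Travel of the start key in m: 0 up, 0.005 fully down (4 N); counts as pushed from 0.003. It springs back.
- tip_box: Bystander: closed pipette-tip box, 84 x 122 mm, 66 mm high; origin under its centre.
- pipette: Bystander: white hand pipette lying on the bench, about 260 mm long along its x, 26 mm thick.
- buffer_bottle: Bystander: glass bottle, 70 mm across, 145 mm high; origin under its centre.
- beaker: Bystander: glass beaker, 68 mm across, 85 mm high; origin under its centre.
- timer: Bystander: small white timer, 55 x 65 x 18 mm; origin under its centre.
- freezer_box: Bystander: cardboard freezer box, 102 x 102 mm, 51 mm high; origin under its centre.
- salt_jar: Bystander: white jar, 60 mm across, 80 mm high; origin under its centre.
Mind the look-alikes: they are no part of the job. Leave any green or yellow look-alike of the part that bears rack_row alone. What is shaped like the part that bears carrier_grip but turquoise is not meant.

How it is judged (in metres and radians):
On the way, in this order (a step that is already met when the one before it is completed fails the run):
1. the carrier is lifted clear of the bench rack (z of carrier_grip in the frame of rack_row above 0.078 m), for 0.1 s.
2. the carrier is fully home in the front row of the block: strip flat on the block (z of carrier_grip in the frame of heater between 0.134 and 0.1405 m and x of carrier_grip in the frame of heater between 0.005 and 0.025 m and y of carrier_grip in the frame of heater between -0.01 and 0.01 m and angle between carrier_grip's own z axis and vertical below 0.05 rad and angle between the y axis of carrier_grip and the y axis of heater, either way round below 0.06 rad), for 0.3 s.
3. the start key is pushed with the carrier home (all of step 2 and value of joint start_key above 0.003 m), for 0.03 s.
At the end, for the whole second after the job is handed in: Carrier at rest in the front row, all tubes down their wells: bar centre 134 to 140.5 mm above the heater's origin, within 10 mm of the row's nominal middle in x and y, tilt under 0.05 rad, in line with the row to 0.06 rad; the start key was pushed and is up again (under 1.5 mm) (all of step 2 and linear speed of carrier below 0.01 m/s and value of joint start_key below 0.0015 m); the robot touches nothing.
It fails at once if the tubes are forced: more than 30 N between the carrier and the heater (contact force between carrier and heater above 30 N).
It fails at once if the carrier is tipped more than 0.5 rad (angle between carrier_grip's own z axis and vertical above 0.5 rad).
It fails at once if a bystander is moved more than 30 mm (distance of any of tip_box, pipette, buffer_bottle, beaker, timer, freezer_box, salt_jar from where it was at the start of the episode above 0.03 m).
It also fails if it takes over 72 s, if anything falls off the work surface, if the arm or the gripper's body presses on something with over 40 N, if the wrist force passes 120 N, or if a joint passes its speed limit or range.

## Working session

There is one attempt and no reset: what is moved stays moved. The work goes in short steps, each a Python script; the robot and the scene stay as the last script left them, time stands still between calls to the robot, and variables do not carry over. Pictures are saved under pics/ and viewed, and the job is handed in when it is done.

```bash
mkdir -p pics
python3 - <<'E'
from workcell import arm
import cv2,numpy as np
for n in ["scene","top","wrist"]:
    d=arm.get_image(n); cv2.imwrite(f"pics/{n}0.png",d["frame"])
    print(n,{k:(np.round(v,4).tolist() if not np.isscalar(v) else v) for k,v in d.items() if k!="frame"})
print(arm.get_clock(),arm.get_tool_pos(),arm.get_tool_rot(),arm.grip_point_offset,arm.get_wrist_force(),arm.get_width())
E
```

```text
scene {'fx': 389.44329431174447, 'fy': 389.44329431174447, 'cx': 279.94487101584843, 'cy': 210.95680546938416, 'xyz': [1.4094, 0.0853, 0.7745], 'attitude': [52.588, 0.327, 95.0201]}
top {'fx': 482.05728777655764, 'fy': 482.05728777655764, 'cx': 278.9520630012671, 'cy': 203.3944868338971, 'xyz': [0.445, -0.0052, 1.276], 'attitude': [2.2608, 0.156, -90.953]}
wrist {'fx': 324.45479298021394, 'fy': 324.45479298021394, 'cx': 283.5192098462894, 'cy': 206.52060974167065, 'xyz': [0.2194, -0.588, 0.383], 'attitude': [-14.2361, -0.0202, -75.671]}
0.15 [ 0.15446626 -0.6053177   0.22194259] [-8.99995526e+01  5.99138202e-02 -7.56866519e+01] 0.0187 [ 0.25572356  0.0863319  -0.10106537] 0.996038289692805
```

View pics/top0.png

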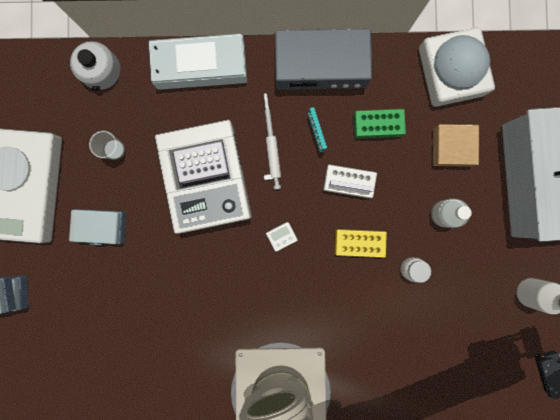

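View pics/scene0.png

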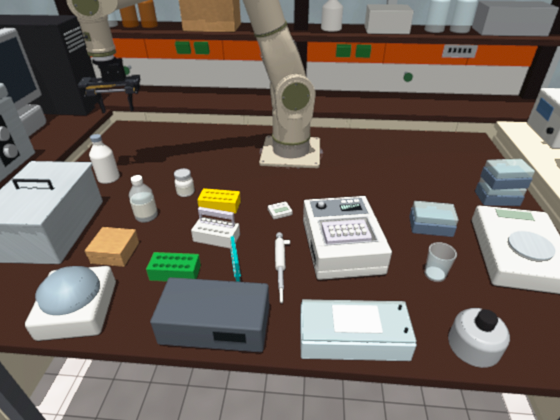

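View pics/wrist0.png

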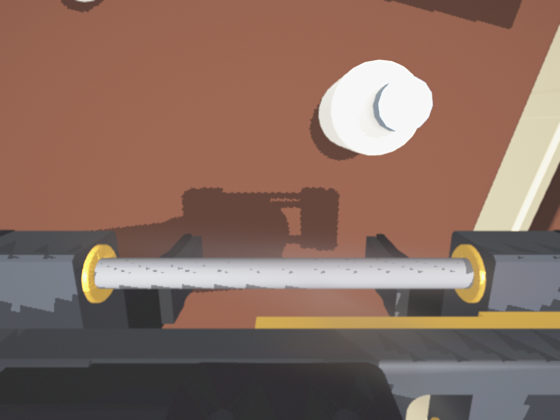

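```bash
cat > h.py <<'E'
import numpy as np,cv2
from scipy.spatial.transform import Rotation as R
def ray(d,u,v):
    c=np.array([(u-d["cx"])/d["fx"],-(v-d["cy"])/d["fy"],-1.])
    return R.from_euler('xyz',d["attitude"],degrees=True).as_matrix()@c
def px2w(d,u,v,z):
    r=ray(d,u,v);o=np.array(d["xyz"]);return o+r*(z-o[2])/r[2]
def w2px(d,p):
    c=R.from_euler('xyz',d["attitude"],degrees=True).as_matrix().T@(np.array(p)-d["xyz"])
    return np.array([d["cx"]+d["fx"]*c[0]/-c[2],d["cy"]-d["fy"]*c[1]/-c[2]])
def crop(f,x0,y0,x1,y1,s,name):
    cv2.imwrite("pics/"+name,cv2.resize(f[y0:y1,x0:x1],None,fx=s,fy=s,interpolation=cv2.INTER_CUBIC))
E
python3 - <<'E'
import cv2; from h import crop
f=cv2.imread("pics/top0.png")
crop(f,310,150,400,210,8,"c1.png")
crop(f,150,115,260,237,5-.2,"c2.png")
E
```

```text
(no output)
```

View pics/c1.png

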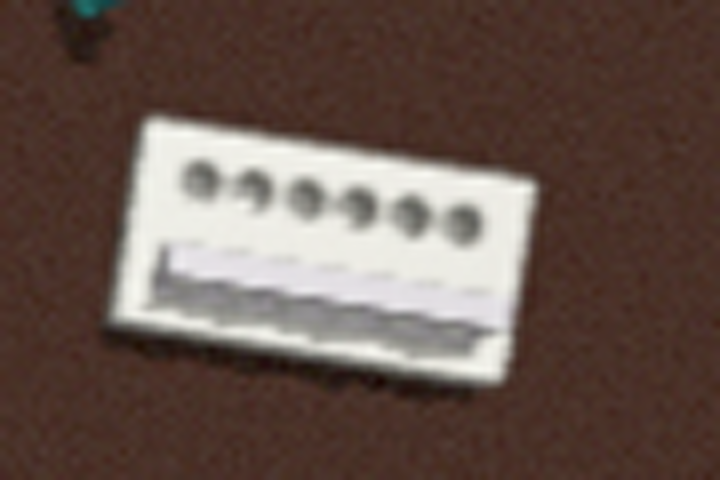

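View pics/c2.png

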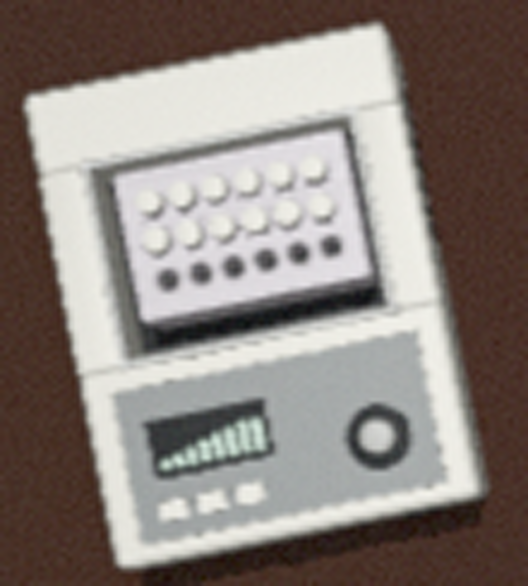

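Run:
```python
import numpy as np
from workcell import arm
from h import *
d=arm.get_image("top")
A=lambda u,v,z:px2w(d,310+(u+.5)/8-.5,150+(v+.5)/8-.5,z)
B=lambda u,v,z:px2w(d,150+(u+.5)/4.8-.5,115+(v+.5)/4.8-.5,z)
P=lambda n,p:print(n,np.round(p,4))
tl,tr,br,bl=[A(*c,.042) for c in [(148,118),(538,182),(505,383),(112,320)]]
P("rack",(tl+tr+br+bl)/4); P("edges",[np.linalg.norm(tl-tr),np.linalg.norm(tr-br),np.linalg.norm(bl-br)])
a=(tl+bl-tr-br);print("yaw",np.degrees(np.arctan2(a[1],a[0]))-90)
P("barL",A(164,260,.091));P("barR",A(508,307,.091));
w0,w5=B(168,279,.098),B(331,245,.098);P("w0",w0);P("w5",w5);print(np.linalg.norm(w0-w5));b=w0-w5;print("yaw",np.degrees(np.arctan2(b[1],b[0]))-90)
P("mid",(w0+w5)/2);P("key",B(379,436,.101))
# housing corners z=.092
c=[B(*q,.092) for q in [(28,98),(385,25),(483,490),(122,567)]]
P("heater c",sum(c)/4);P("sizes",[np.linalg.norm(c[0]-c[1]),np.linalg.norm(c[1]-c[2]),np.linalg.norm(c[2]-c[3])])
h=c[0]+c[3]-c[1]-c[2];print("yaw",np.degrees(np.arctan2(h[1],h[0]))-90)
```

```text
rack [ 0.5485 -0.1865  0.042 ]
edges [0.1267 0.0655 0.1274]
yaw -10.215320288561344
barL [ 0.5423 -0.1295  0.091 ]
barR [ 0.5261 -0.235   0.091 ]
w0 [0.5707 0.2274 0.098 ]
w5 [0.5868 0.1439 0.098 ]
0.08504848938838383
yaw 10.864029095073008
mid [0.5787 0.1857 0.098 ]
key [0.4885 0.1203 0.101 ]
heater c [0.5629 0.1843 0.092 ]
sizes [0.1877 0.2452 0.1886]
yaw 10.875539657876601
```

Run:
```python
import numpy as np
from workcell import arm
from h import *
arm.servo_line([0.155,-0.60,0.36],v=.2)
for yaw in (-9.2,170.8): print(yaw,arm.inverse_kinematics([.534,-.182,.2],[-90,0,yaw]),arm.inverse_kinematics([.58,.186,.2],[-90,0,yaw+20]))
arm.goto([.534,-.182,.30],[-90,0,-9.2])
d=arm.get_image("wrist");cv2.imwrite("pics/w1.png",d["frame"])
print(arm.get_clock(),arm.get_tool_pos(),arm.get_tool_rot(),w2px(d,[.534,-.182,.091]))
```

```text
-9.2 [ 43.45941488  15.34062238 -34.44685794  93.48326457   8.95788268
  73.9571429   -1.71866767] [ 26.951628    34.47778492 -69.86972726  85.52179796  32.41481452
  82.53835393 -32.98990156]
170.8 None [ 27.54634055  35.33793952 -71.25831447  85.49695186  33.49048846
  83.03747503 146.3443781 ]
3.1333 [ 0.53366854 -0.18345802  0.29996683] [-9.00157454e+01  5.14543714e-03 -9.34918194e+00] [283.36908626 182.72146963]
```

View pics/w1.png

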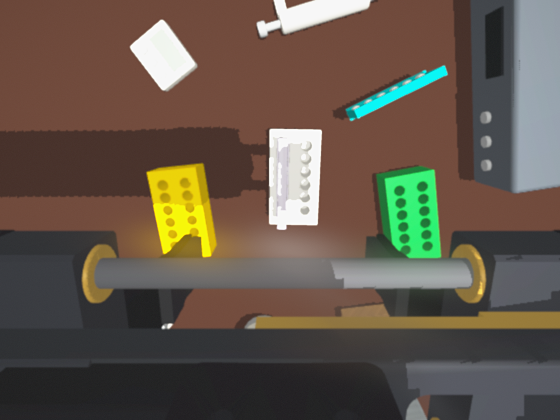

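Run:
```python
import cv2; from h import crop
f=cv2.imread("pics/w1.png")
crop(f,255,120,335,235,5.2,"c3.png")
```

```text
(no output)
```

View pics/c3.png

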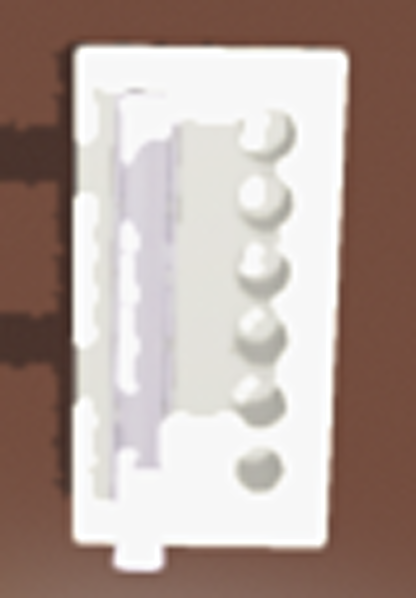

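Run:
```python
import numpy as np
from workcell import arm
from h import *
d=arm.get_image("wrist")
A=lambda u,v,z:px2w(d,255+(u+.5)/5.2-.5,120+(v+.5)/5.2-.5,z)
a,b=A(146,92,.091),A(140,570,.091);print(a,b,(a+b)/2,np.linalg.norm(a-b));v=a-b;print(np.degrees(np.arctan2(v[1],v[0]))-90)
c=[A(*q,.042) for q in [(75,47),(348,50),(325,548),(72,545)]]
print(sum(c)/4,[np.linalg.norm(c[i]-c[(i+1)%4]) for i in range(4)])
v=c[0]+c[1]-c[2]-c[3];print(np.degrees(np.arctan2(v[1],v[0]))-90)
```

```text
[ 0.54161494 -0.13098528  0.091     ] [ 0.52268866 -0.23717892  0.091     ] [ 0.5321518 -0.1840821  0.091    ] 0.10786702471900216
-10.105393783504141
[ 0.54717789 -0.18730881  0.042     ] [np.float64(0.06597676928351907), np.float64(0.12608744996486163), np.float64(0.06582350818180469), np.float64(0.1259595245750218)]
-10.357183146211412
```

Run:
```python
import numpy as np
from workcell import arm
from h import *
arm.goto([.575,.185,.30],[-90,0,10.9])
d=arm.get_image("wrist");cv2.imwrite("pics/w2.png",d["frame"]);np.save("w2.npy",d,allow_pickle=True)
q=w2px(d,[.57,.18,.098]);print(q,arm.get_clock())
```

```text
[277.7177565  186.69892414] 4.6167
```

View pics/w2.png

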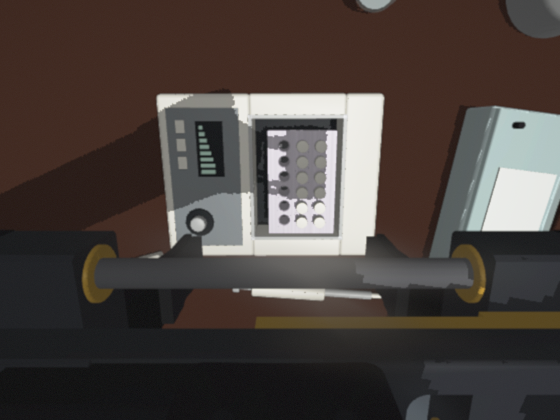

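Run:
```python
import cv2; from h import crop
f=cv2.imread("pics/w2.png")
crop(f,255,125,345,240,5.2,"c4.png")
crop(f,155,90,385,250,3.4,"c5.png")
```

```text
(no output)
```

View pics/c4.png

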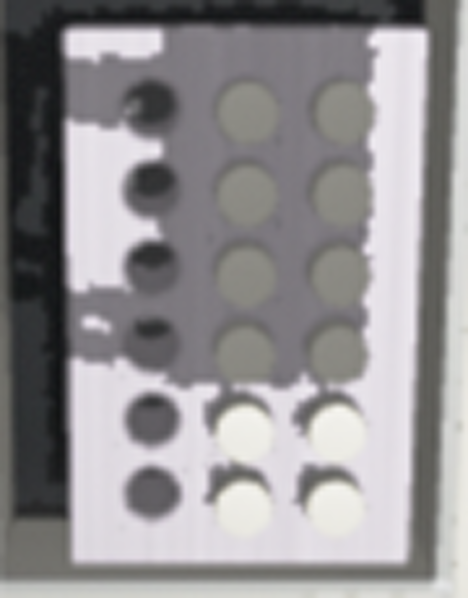

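View pics/c5.png

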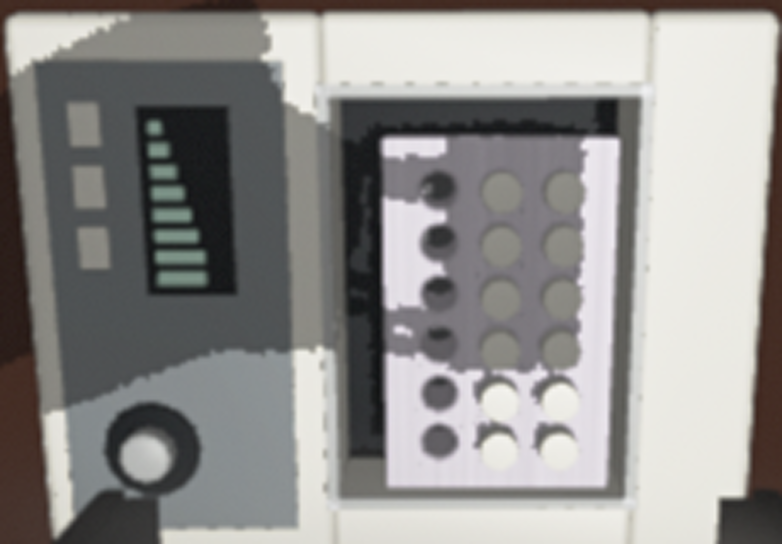

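Run:
```python
import numpy as np
from h import *
d=np.load("w2.npy",allow_pickle=True).item()
A=lambda u,v,z,x0=255,y0=125,s=5.2:px2w(d,x0+(u+.5)/s-.5,y0+(v+.5)/s-.5,z)
w=np.array([A(151,v,.098) if i<3 else A(152,v,.098) for i,v in enumerate([107,188,268,342,418,491])])
print(w.mean(0),np.linalg.norm(np.diff(w,axis=0),axis=1)*1000)
v=w[0]-w[5];yaw=np.degrees(np.arctan2(v[1],v[0]))-90;print(yaw,np.linalg.norm(v))
c=[A(*q,.098) for q in [(62,28),(428,28),(408,563),(73,563)]];cc=sum(c)/4
print(cc,[np.linalg.norm(c[i]-c[(i+1)%4]) for i in range(4)])
v=c[0]+c[1]-c[2]-c[3];print(np.degrees(np.arctan2(v[1],v[0]))-90)
h=[A(*q,.092,155,90,3.4) for q in [(5,13),(778,13)]];v=h[1]-h[0];print(np.linalg.norm(v),np.degrees(np.arctan2(v[1],v[0])))
print("key",A(148,455,.101,155,90,3.4))
```

```text
[0.5759728  0.18520319 0.098     ] [17.09283656 17.28522515 16.35984389 17.18302609 16.88224791]
10.896618568870423 0.08480200629078745
[0.59555759 0.18863133 0.098     ] [np.float64(0.07664285762398507), np.float64(0.11811740271268573), np.float64(0.07597681079353362), np.float64(0.11811949360966932)]
11.042936526683476
0.2449919736343172 10.740297742139543
key [0.48712992 0.12071177 0.101     ]
```

Run:
```python
import numpy as np
from workcell import arm
from h import *
g=[.5325,-.1835]
arm.goto([*g,.20],[-90,0,-10]); arm.servo_line([*g,.10],v=.12); arm.servo_line([*g,.0635],v=.05)
print(arm.get_wrist_force(),arm.get_tool_pos())
arm.command_gripper(0.0); arm.dwell(.2)
print(arm.get_width()*87,arm.get_wrist_force(),arm.get_tool_pos(),arm.get_clock())
d=arm.get_image("wrist");cv2.imwrite("pics/w3.png",d["frame"])
d=arm.get_image("scene");crop(d["frame"],150,150,310,270,5,"s3.png")
```

```text
[-0.70901765 -0.13553116  0.40489737] [ 0.53271904 -0.18344229  0.06372221]
9.5993075556457 [-0.57224827 -0.85818746 -0.20796218] [ 0.53243534 -0.18348251  0.06343243] 9.3333
```

View pics/s3.png

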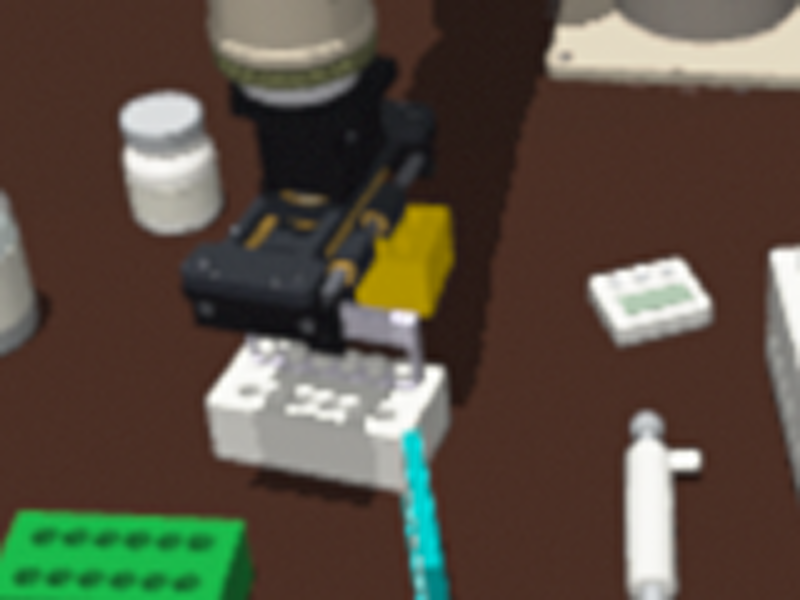

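View pics/w3.png

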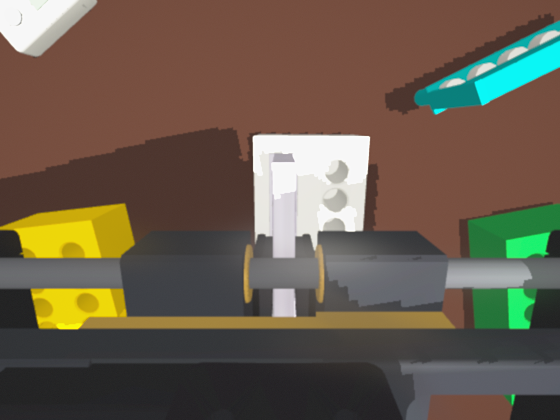

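Run:
```python
import numpy as np
from workcell import arm
from h import *
arm.servo_line([.5325,-.1835,.12],v=.06)
f1=arm.get_wrist_force()
arm.servo_line([.5325,-.1835,.25],v=.15); arm.dwell(.2)
print(arm.get_width()*87,f1,arm.get_wrist_force(),arm.get_wrist_torque(),arm.get_clock())
d=arm.get_image("wrist");cv2.imwrite("pics/w4.png",d["frame"]);np.save("w4.npy",d,allow_pickle=True)
print(arm.get_tool_pos(),arm.get_tool_rot())
crop(d["frame"],230,100,340,240,4.2,"c6.png")
d=arm.get_image("scene");crop(d["frame"],150,90,310,210,5,"s4.png")
```

```text
9.753231280340769 [-0.61819194 -0.52790578 -1.20760127] [ 0.19952698  0.69653335 -1.1761833 ] [-0.03653391 -0.10454001 -0.00041338] 11.7417
[ 0.53224978 -0.18343712  0.24939758] [-8.99815943e+01  5.45115298e-02 -9.99394248e+00]
```

View pics/c6.png

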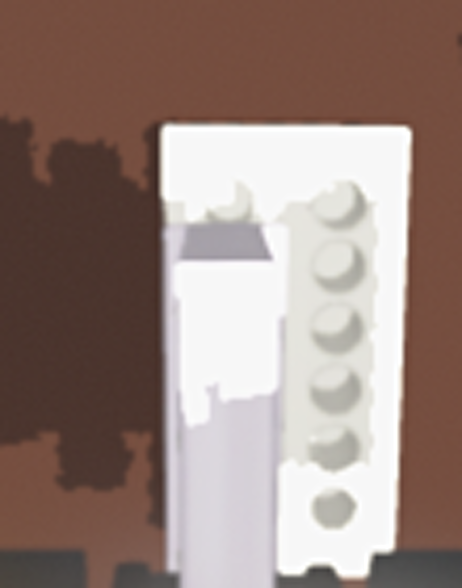

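View pics/s4.png

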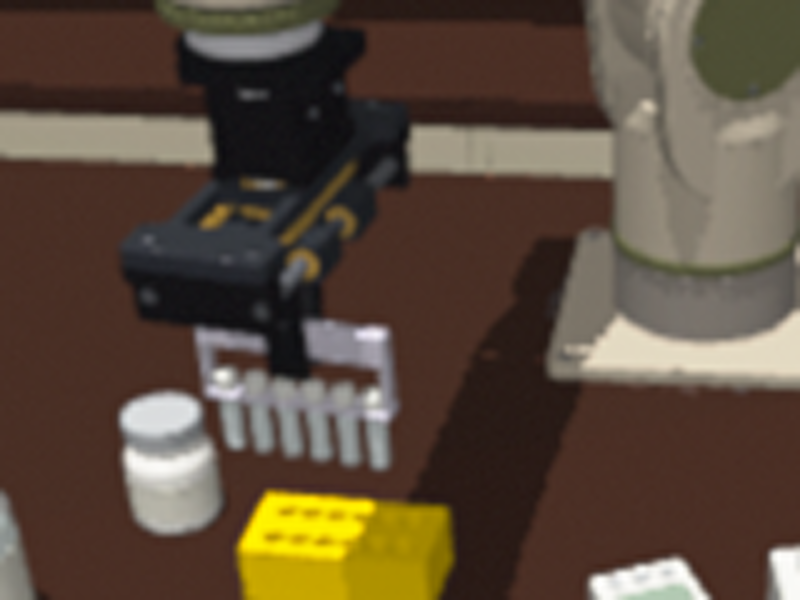

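Run:
```python
import numpy as np
from h import *
d=np.load("w4.npy",allow_pickle=True).item()
A=lambda u,v,z,x0=230,y0=100,s=4.2:px2w(d,x0+(u+.5)/s-.5,y0+(v+.5)/s-.5,z)
t=np.array([.53225,-.18344])
ya=np.radians(-9.994);ex=np.array([np.cos(ya),np.sin(ya)]);ey=np.array([-ex[1],ex[0]])
for q,z in [((228,260),.277),((222,223),.2281),((222,223),.2311)]:
    p=A(*q,z)[:2]-t;print(q,p@ex,p@ey)
```

```text
(228, 260) 0.0002155277944968488 0.0528115420299622
(222, 223) -0.0005427203019303427 0.05221009518713986
(222, 223) -0.0005320077890743211 0.052466326084957694
```

Run:
```python
import numpy as np
from workcell import arm
from h import *
arm.goto([.576,.1852,.25],[-90,0,10.9])
arm.servo_line([.576,.1852,.185],v=.08);arm.dwell(.3)
print(arm.get_wrist_force(),arm.get_wrist_torque(),arm.get_clock(),arm.get_tool_pos(),arm.get_tool_rot())
d=arm.get_image("wrist");cv2.imwrite("pics/w5.png",d["frame"]);np.save("w5.npy",d,allow_pickle=True)
crop(d["frame"],220,100,350,240,4.2,"c7.png")
d=arm.get_image("scene");crop(d["frame"],290,140,400,280,4.2,"s5.png")
```

```text
[-0.74179117  0.08683514 -0.56778067] [-0.03930388 -0.11013123 -0.01937542] 14.5 [0.57611702 0.18522146 0.18526124] [-9.00010787e+01 -2.27407747e-02  1.08942215e+01]
```

View pics/c7.png

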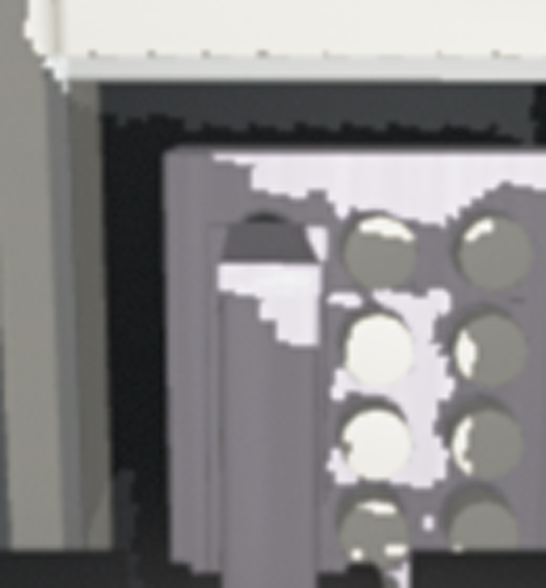

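View pics/s5.png

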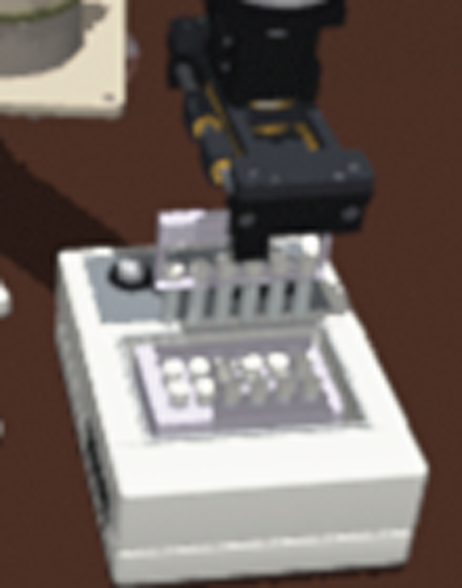

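Run:
```python
import numpy as np
from h import *
d=np.load("w5.npy",allow_pickle=True).item()
A=lambda u,v,z,x0=220,y0=100,s=4.2:px2w(d,x0+(u+.5)/s-.5,y0+(v+.5)/s-.5,z)
t=np.array([.5761,.1852])
ya=np.radians(10.894);ex=np.array([np.cos(ya),np.sin(ya)]);ey=np.array([-ex[1],ex[0]])
def L(q,z): p=A(*q,z)[:2]-t;return np.round([1000*p@ex,1000*p@ey],2)
for q in [(379,254),(377,348),(376,443),(493,252),(490,350),(487,445)]: print("cap",L(q,.111))
print("well0 far edge",L((264,213),.098),"block corner",L((165,150),.098))
print("bar end",L((268,262),.2129),L((268,225),.1639))
d2=np.load("w2.npy",allow_pickle=True).item();d=d2
C=lambda q,z:L2(q,z)
def L2(q,z): p=A(*q,z,255,125,5.2)[:2]-t;return np.round([1000*p@ex,1000*p@ey],2)
print("w2 caps",[L2(q,.111) for q in [(246,112),(245,194),(244,275),(243,354),(243,434),(243,508),(341,112),(335,508)]])
print("w2 corner",[L2(q,.098) for q in [(62,28),(428,28),(408,563),(73,563)]])
```

```text
cap [19.47 42.32]
cap [19.45 25.94]
cap [19.62  8.8 ]
cap [39.07 42.66]
cap [39.25 25.59]
cap [39.41  8.43]
well0 far edge [-0.34 48.26] block corner [-17.98  59.34]
bar end [ 0.34 52.58] [ 0.35 51.88]
w2 caps [array([19.28, 42.29]), array([19.27, 25.58]), array([19.25,  8.67]), array([19.22, -8.21]), array([ 19.42, -25.73]), array([ 19.6 , -42.31]), array([38.7 , 42.24]), array([ 39.54, -42.36])]
w2 corner [array([-18.72,  58.85]), array([57.92, 58.65]), array([ 57.9 , -59.47]), array([-18.08, -59.26])]
```

```bash
cat > feel.py <<'E'
import numpy as np
from workcell import arm
ya=np.radians(10.9);ex=np.array([np.cos(ya),np.sin(ya)]);ey=np.array([-ex[1],ex[0]])
t=np.array([.576,.1852])
def pos(a,b,z): p=t+a*1e-3*ex+b*1e-3*ey; return [p[0],p[1],z]
def F(n=4):
    fs=[]
    for _ in range(n): fs.append(arm.get_wrist_force()); arm.dwell(.01)
    return np.mean(fs,0)
E
python3 - <<'E'
from feel import *
a,b=-.2,.4
arm.servo_line(pos(a,b,.158),v=.05); arm.dwell(.2); f0=F(); print(f0)
z=.158
while z>.1475:
    z-=.0007; arm.servo_line(pos(a,b,z),v=.02); f=F(2)-f0
    print(round(z,4),np.round(f,1),np.round(arm.get_tool_pos()[2],4))
    if abs(f[2])>4 or np.hypot(f[0],f[1])>5: break
print(arm.get_clock())
E
```

```text
[ 0.0430117  -0.16035096 -1.11280817]
0.1573 [0.4 0.3 0.1] 0.1573
0.1566 [ 0.3  0.6 -0.2] 0.1566
0.1559 [-0.2  0.1 -0.2] 0.1559
0.1552 [ 0.3  0.6 -0.1] 0.1551
0.1545 [ 0.4  0.7 -0.1] 0.1545
0.1538 [0.4 0.  0.1] 0.1537
0.1531 [ 0.1  0.3 -0.9] 0.1531
0.1524 [ 0.1 -0.1  0.4] 0.1524
0.1517 [ 0.2  0.2 -0. ] 0.1517
0.151 [-0.4  0.1  0.6] 0.151
0.1503 [-0.5 -0.6 -0.8] 0.1503
0.1496 [ 0.6 -0.2 -0. ] 0.1496
0.1489 [-0.5  0.5 -0.1] 0.1489
0.1482 [ 0.4  1.  -0.5] 0.1481
0.1475 [ 0.1  0.1 -1. ] 0.1475
19.525
```

Run:
```python
from feel import *
a,b=-.2,.4
f0=np.array([.1,0,-1.1]); z=.1475
while z>.1165:
    z-=.0015 if z>.1225 else .0004
    arm.servo_line(pos(a,b,z),v=.02); f=F(2)-f0
    print(round(z,4),np.round(f,1))
    if abs(f[2])>4 or np.hypot(f[0],f[1])>7: break
print(arm.get_clock(),arm.get_tool_pos(),arm.get_width()*87)
```

```text
0.146 [ 0.4  0.3 -0.2]
0.1445 [ 0.   0.4 -0. ]
0.143 [ 0.4 -0.7 -0.6]
0.1415 [-0.7 -0.3 -0.3]
0.14 [-0.1 -0.3 -0.8]
0.1385 [ 0.1 -0.2 -0.1]
0.137 [ 0.2  0.4 -0.7]
0.1355 [ 0.1 -0.2  0.4]
0.134 [-0.3 -0.3  0.4]
0.1325 [-0.5 -0.3 -0.1]
0.131 [ 0.5  0.1 -0.2]
0.1295 [-0.4  0.3  0.3]
0.128 [ 0.3 -0.  -0. ]
0.1265 [0.1 0.3 0.4]
0.125 [-0.9 -0.  -0.2]
0.1235 [0.7 0.3 0.1]
0.122 [ 0.  -0.1 -0.5]
0.1216 [ 0.   0.2 -0.2]
0.1212 [ 0.6 -0.6 -0.4]
0.1208 [ 0.4 -0.  -0.2]
0.1204 [-0.  -0.4  0.5]
0.12 [-0.1 -0.1 -0.4]
0.1196 [-0.1 -0.5 -0. ]
0.1192 [-0.6 -0.5  3. ]
0.1188 [-1.9 -1.   7.2]
26.1917 [0.57590252 0.18562363 0.11942503] 9.877519845669708
```

Run:
```python
from feel import *
from h import *
arm.servo_line(pos(-.2,.4,.1194),v=.02); print(F())
arm.command_gripper(.5); arm.dwell(.1); print(F(),arm.get_width())
arm.servo_line(pos(-.2,.4,.20),v=.08); arm.servo_line(pos(-.2,.4,.26),v=.15)
print(arm.get_wrist_force(),arm.get_clock())
d=arm.get_image("wrist");cv2.imwrite("pics/w6.png",d["frame"]);np.save("w6.npy",d,allow_pickle=True)
crop(d["frame"],130,70,400,250,2.9,"c8.png")
d=arm.get_image("scene");crop(d["frame"],290,140,400,280,4.2,"s6.png")
```

```text
[-0.2285948  -0.20837728  1.5742507 ]
[-0.01763162 -0.0585756  -0.26256746] 0.4999274987665337
[ 0.61316754 -0.06128388 -0.62802874] 29.175
```

View pics/c8.png

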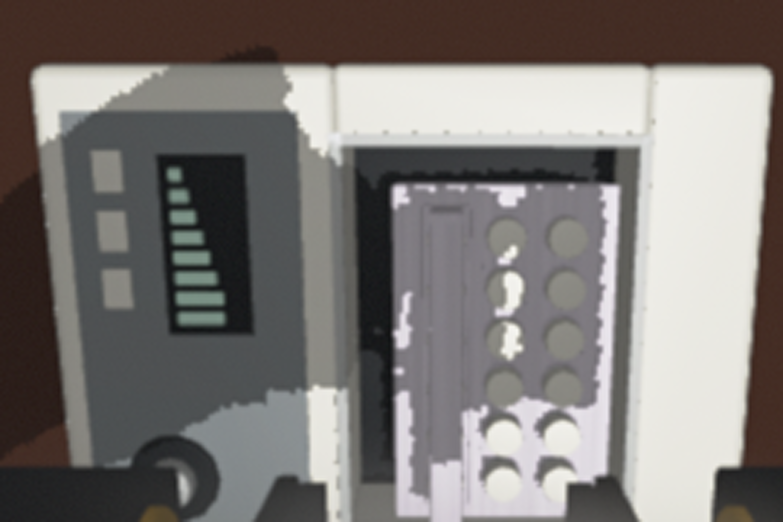

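View pics/s6.png

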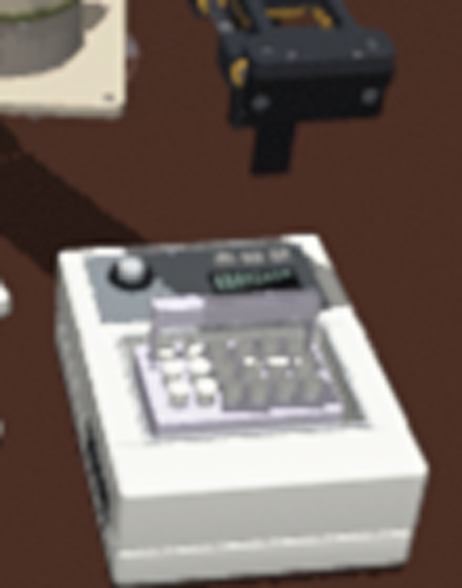

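Run:
```python
from feel import *
from h import *
k=[.4873,.1206]
print(arm.inverse_kinematics([*k,.1],[-90,0,10.9]))
arm.command_gripper(0.); arm.servo_line([*k,.26],v=.15); arm.servo_line([*k,.125],v=.12); arm.servo_line([*k,.107],v=.04); arm.dwell(.2)
f0=F(8); z=.107
while z>.0935:
    z-=.0007; arm.servo_line([*k,z],v=.02); f=F(3)-f0
    print(round(z,4),np.round(f,1),np.round(arm.get_tool_pos()[2],4))
    if f[2]>6: break
arm.dwell(.2); print(F(8)-f0, arm.get_clock())
d=arm.get_image("scene");crop(d["frame"],290,140,400,280,4.2,"s7.png")
```

```text
[ 40.46990391  24.98950973 -69.83112745 107.78232161  25.84662747
  65.44862086 -27.95045152]
0.1063 [-0.   0.   0.4] 0.1063
0.1056 [-0.  -0.2  0.1] 0.1056
0.1049 [-0.2 -0.6  1.3] 0.1049
0.1042 [-0.3 -0.   1.8] 0.1042
0.1035 [-0.3 -0.2  2. ] 0.1035
0.1028 [-0.1 -0.   2.5] 0.1028
0.1021 [-0.2 -1.   3.2] 0.1021
0.1014 [-0.9 -0.6  3.3] 0.1014
0.1007 [-0.4 -0.5  3.9] 0.1007
0.1 [-2.7 -1.3  9.4] 0.1004
[-2.11427493 -1.36476598  9.51349476] 36.2917
```

View pics/s7.png

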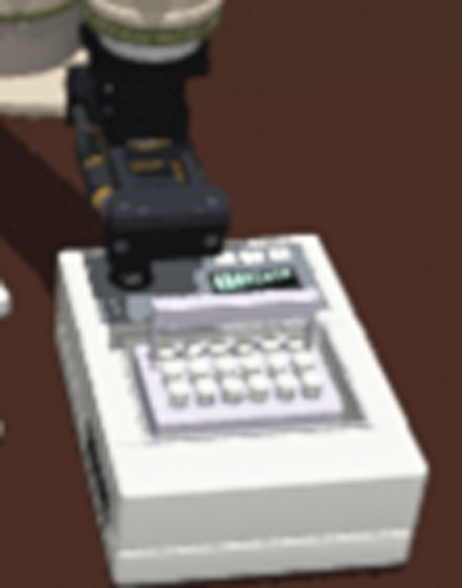

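Run:
```python
from feel import *
from h import *
arm.servo_line([.4873,.1206,.13],v=.05);arm.servo_line([.4873,.1206,.26],v=.15)
arm.goto([.45,-.05,.30],[-90,0,0]); arm.dwell(.3)
for n in("top","scene"):
    d=arm.get_image(n);cv2.imwrite(f"pics/{n}9.png",d["frame"])
    if n=="top":crop(d["frame"],150,115,260,237,4.8,"c9.png")
    else: crop(d["frame"],290,140,400,280,4.2,"s9.png")
print(arm.get_clock(),arm.get_wrist_force())
```

```text
39.35 [-0.27198614  0.46233728  0.50333408]
```

View pics/c9.png

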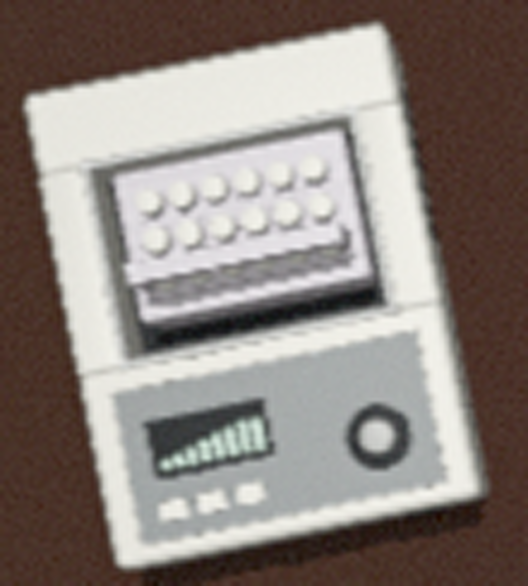

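View pics/scene9.png

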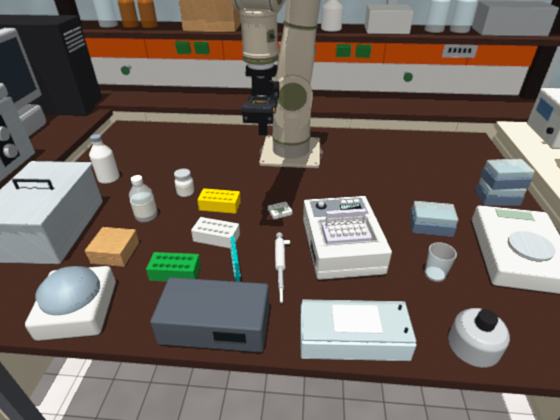

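View pics/s9.png

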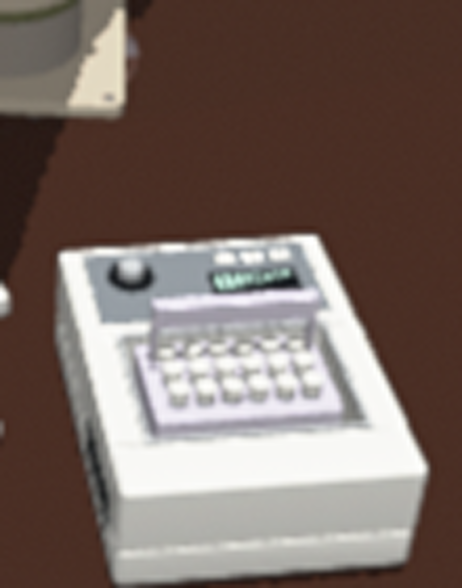

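The carrier is seated, the key is back up and the bench is otherwise unchanged, so I'm handing the job in.

```bash
python3 -c "
from workcell import arm
arm.finish_job(); print(arm.get_clock())"
```

```text
the job is handed in; nothing more can be done
the job is handed in; nothing more can be done
```

The carrier with its six tubes is seated in the front row of the block heater, the start key has been pushed, and I handed the job in at about 39 s. No verdict was reported.

- **Choosing the carrier:** I took the aluminium carrier in the white rack at top-view pixel (352,186). I left alone the turquoise look-alike (317,130), the green rack (380,123) and the yellow rack (361,243).
- **Finding the wells:** The wrist and top cameras agreed to about 3 mm on the middle of the front row. I used the wrist value, because it matched where the gripper actually closed on the bar.
- **Lowering:** All tubes entered their wells on the first try with no noticeable force. I stopped when the force reached about 7 N, with the bar centre about 138 mm above the heater's origin, which is the fully home height.
- **Start key:** It went down about 5 mm, with the force rising to about 4 N and then about 9.5 N at the stop. I took its full travel from the force and the finger height, since the joint itself can't be read.
- **Last checks:** The final pictures show the strip flat on the block, the key up again, the bystanders where they were by eye, and the arm clear of everything.

Nothing failed. The one disagreement was the camera difference above.

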